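Fit the slide guide to a microscope base and set its thumbscrew

ROBOT

A 6-joint arm with a two-finger parallel gripper is mounted at the origin on the work surface. World frame = base frame: x ahead of the robot, y to its left, z up, the work surface at z = 0. Lengths are in m, angles in rad, forces in N, time in s.
With the tool pointing down it reaches from about 0.35 to 0.975 m from the base axis. Payload 4.9 kg.
Tool frame: the origin (TCP) lies at the very end of the fingers, on their centre line; the grasp point (between the pads) lies 19 mm behind it; z points along the fingers, x is the direction in which the jaws open and shut, and the axes are right-handed (so a half turn about z gives the same grasp; the last joint's range is limited). The gripper opens to 85 mm and grips with 20 to 120 N. Pads are 22 mm wide; open, the fingers measure 114 mm over their backs; the gripper's body (76 mm by 85 mm) begins 54 mm behind the grasp point. The pads swing forward as they close: fully open they stand 13 mm farther back than shut.
Start: joints at [-1.39, 0.053, 1.613, -0, 1.476, -0.119], TCP at [0.185, -0.597, 0.231] pointing down, gripper open.
Joint ranges: [-3.01, 3.01], [-1.01, 2.22], [0.06, 2.58], [-1.02, 4.17], [0.09, 2.62], [-3.14, 3.14]. Speed limits (rad/s): [2.57, 2.57, 3.14, 3.14, 3.14, 3.14].

INTERFACE

Orientations are given as a rotation vector (axis times angle).
In Python, from station import monitor, imaging, ticket gives the robot as it stands.
- The arm moves only by the tool step_arm, never from a script. Its argument "targets" is one flat list of numbers, 4 for each row, row after row: the shift along the tool's x, y, z in m, then the turn about the tool's z in rad. In form: [tx, ty, tz, roll, tx, ty, tz, roll, ...]. A call has 1 to 12 rows; each row is the pose to reach, as a shift and turn from the pose measured when the call began, along the tool's axes at that moment; what a row does not reach only later rows make up. A row lasts 1/12 s, in which the tool goes at most 41.7 mm and 7.16 degrees, less where a joint would pass 70% of its speed; a pose out of reach is approached as far as the arm can. A call with a gripper value outside its range is refused whole. "grip" is the finger opening in m, from 0 to 0.0854, set as the call begins (left out, the last holds). The fingers move at their own pace and stop on an object; "force" is the grip in N (left out, the last holds). Time passes only in rows, so rows that repeat a pose let the fingers close. It gives the time, the measured TCP pose, the force and the opening at its end, in the units of the state.
- monitor.get_obs(): the state, without advancing time (a new reading comes with each control period).
- imaging.get_image(name): name is "scene" or "top" or "wrist"; returns a dict with "color" (400x640x3 uint8, red, green, blue), "depth" (400x640 float32, m along the optical axis (not along the pixel's ray), 0 where there is no reading), "fov_y" (degrees; the focal length in pixels is half the picture's height over the tangent of half this angle, whatever the lens; pixels are square), "cx", "cy" (the principal point, pixels), "R" (3x3) and "t" (3): a world point X has camera coordinates R X + t. Camera axes: x right, y down, z forward; pixel columns grow to the right and rows downward; lengths in m; the calibration is good to about 2 mm. A picture is of the moment at which its call begins.
- ticket.finish_job(): hands the job in, once; it reports no verdict.
Trained networks look in a picture, given as the dict that the camera call returned (one of the last four; its "shot" number tells which), for a name from the list of things; names that differ only in an ending like _2 or _b are one class to them, and where a whole thing is asked for, a point or a joint stands for the part that bears it (a point fixed in the world has none). Each returns a list of dicts, best first, with "score" (0 to 1); they miss things now and then, are a little off and sometimes report something else, mostly with a low value. They report only what shows in the picture. A call takes as long as a camera call.
- imaging.search_frame(name, picture): "uv" ([column, row] in pixels, amid what is visible of it).
- imaging.mark_of(name, picture): "uv" ([column, row] in pixels: a listed point, or the origin of a listed thing).
The state is a dict: "t": time; "q": joint angles; "dq": joint speeds; "effort": joint torques, N m; "tool_pos": TCP position; "tool_rot": TCP orientation; "contact_force": force on the tool from outside, world axes, zero at the start; "wrist_torque": the same for the moment, N m; "opening": finger opening in m.
Only numpy, scipy, OpenCV 4.12 (cv2) and the standard library are available. Lean on these libraries where they do the work, as an engineer would, in place of code of your own. Each camera call takes 0.05 s, during which the arm holds its last target.

TASK

Fit the slide guide to the microscope base: with its slide holder over the frosted glass, lower it gently over the two locating pins until it rests flush, run its wing-headed thumbscrew down clockwise until it seats, then back it off a quarter turn so that the guide can still be squared up to a slide. Finish there with the gripper still holding the thumbscrew, and leave the glass dish, the slide box and the dropper bottle where they stand.

Things in the scene. Friction and masses are not known exactly. Their poses are not given: they have to be found in the camera images.
- base: fixed, heavy white microscope base, 230 mm along x, 150 mm along y, flat top 48 mm above the table; no head or pillar fitted yet. Origin: centre of its underside; x runs from the frosted glass towards the empty pillar socket (a ring 7 mm high and 35 mm across, at x = 88 mm), z up
- base_seat (a point): point on the base's top midway between its two locating pins, axes as the base's; the underside of the guide's foot plate comes to rest here. Pins: steel, 8 mm thick, at y = +36 and -36 mm from here, 15 mm high, straight for 10 mm, then tapering to 3 mm. Between them a brass threaded bush, 14 mm across, 6 mm high
- base_glass (a point): centre of the base's frosted glass disc (95 mm across, level with the top), 80 mm from base_seat towards -x of the base; the guide's slide holder belongs over it
- guide: loose slide guide, about 0.45 kg, lying the right way up at the start. Origin: centre of the underside of its dark steel foot plate (34 mm along x, 100 along y, 10 thick), z up. Two through holes of 9.4 mm at y = +36 and -36 mm and a wide one under the screw for the bush. Seated when the origin is at base_seat with parallel axes. Its centre of mass lies within 10 mm of the screw's axis
- guide_holder (a point): middle of the guide's slide holder between its two jaws, 80 mm from the guide's origin towards -x, 5 mm above the underside. The holder hangs on an aluminium rail, 10 mm high, 120 mm along y; jaws reach x = -104 mm, and a small traverse knob on the rail's end reaches y = -76 mm from the guide's origin, 17 mm high
- thumbscrew: the captive thumbscrew in the middle of the guide's foot plate, carried with the guide; origin on the screw's upright axis, 10 mm above the guide's underside (top of the foot plate). It has a round collar 24 mm across, 5 mm high, and on it a black wing head
- wing (a point): middle of the thumbscrew's wing head, on the screw's axis, 31 mm above the guide's underside; the place to grasp, strong enough to carry the guide. The wing is a flat-sided upright bar 42 mm long (this point's x axis, which turns with the screw), 12 mm thick (its y axis), reaching from 17 to 45 mm above the underside
- screw (a joint): how far the screw is unscrewed, rad: 0 = seated against a firm stop, the wing then square across the foot plate (its x parallel to the guide's x); grows anticlockwise seen from above, at most 4.4; 1.9 to 3.6 at the start. Light drag of 0.06 N m; stays where left; rise and fall negligible. The short thread only just catches: pulling up on the head would lift the guide
- dish_c (a point): bystander: glass dish 90 mm across, 30 mm high; point on its axis 15 mm above the table
- slide_box_c (a point): bystander: cardboard slide box 85 x 60 mm, 40 mm high; its centre
- dropper_c (a point): bystander: small amber dropper bottle 36 mm across, 85 mm high; its centre

How it is judged:
On the way, in this order (a step that is already met when the one before it is completed fails the run):
1. the slide guide rests flush on the base, over both pins, holder over the glass (z of guide in the frame of base_seat between -0.002 and 0.002 m and horizontal distance between guide and base_seat below 0.003 m and horizontal distance between guide_holder and base_glass below 0.006 m and angle between guide's own z axis and vertical below 0.035 rad), for 0.2 s.
2. the thumbscrew is seated while the guide lies flush (all of step 1 and value of joint screw below 0.08 rad), for 0.2 s.
At the end, for the whole second after the job is handed in: The guide rests flush on the base (within 2 mm in height, 3 mm sideways at the foot plate, 6 mm at the holder, tilt under 2 degrees); after seating, the screw is a quarter turn back from its seat (75 to 105 degrees), still, and the fingers hold it with at least 2 N (all of step 1 and value of joint screw between 1.31 and 1.83 rad and velocity of joint screw between -0.1 and 0.1 rad/s and contact force between the fingers and thumbscrew above 2 N and linear speed of guide below 0.02 m/s); the arm keeps its last pose, push and grip.
It fails at once if the guide is dropped or slammed onto the base (over 0.3 m/s close above it) (horizontal distance between guide and base_seat below 0.05 m and z of guide in the frame of base_seat below 0.03 m and linear speed of guide above 0.3 m/s).
It fails at once if the glass dish is shifted by more than 25 mm or tipped (distance of dish_c from where it was at the start of the episode above 0.025 m or angle between dish_c's own z axis and vertical above 0.5 rad).
It fails at once if the slide box is shifted by more than 25 mm or tipped (distance of slide_box_c from where it was at the start of the episode above 0.025 m or angle between slide_box_c's own z axis and vertical above 0.5 rad).
It fails at once if the dropper bottle is shifted by more than 25 mm or tipped (distance of dropper_c from where it was at the start of the episode above 0.025 m or angle between dropper_c's own z axis and vertical above 0.5 rad).
It also fails if it takes over 64 s, if anything falls off the work surface, if the arm or the gripper's body presses on something with over 40 N, if the wrist force passes 120 N, or if a joint passes its speed limit or range.

## Working session

There is one attempt and no reset: what is moved stays moved. The work goes in short steps, Python scripts to look and compute and a tool call to move; the robot and the scene stay as the last step left them, time stands still between calls to the robot, and variables do not carry over. Pictures are saved under pics/ and viewed, and the job is handed in when it is done.

Besides the shell and the picture viewer there is one more tool, called after "Call:" in YAML: its name, and indented under it one key for each argument. step_arm: Moves the arm, as the interface text tells. Its arguments: {"type":"object","properties":{"targets":{"type":"array","items":{"type":"number"}},"grip":{"type":"number"},"force":{"type":"number"}},"required":["targets"]}

```bash
ls; mkdir -p pics
cat > h.py <<'E'
import numpy as np, cv2, pickle
from station import monitor, imaging, ticket
from scipy.spatial.transform import Rotation as Ro
def K(p):
    f=p["color"].shape[0]/2/np.tan(np.radians(p["fov_y"])/2); return f,p["cx"],p["cy"]
def snap(name,fn):
    p=imaging.get_image(name); cv2.imwrite(f"pics/{fn}.png",p["color"][:,:,::-1]); pickle.dump(p,open(f"pics/{fn}.pkl","wb")); return p
def ray_z(p,uv,z):
    f,cx,cy=K(p);R=np.array(p["R"]);t=np.array(p["t"])
    d=R.T@np.array([(uv[0]-cx)/f,(uv[1]-cy)/f,1]);c=-R.T@t
    return c+d*(z-c[2])/d[2]
def cloud(p):
    f,cx,cy=K(p);R=np.array(p["R"]);t=np.array(p["t"]);D=p["depth"]
    v,u=np.mgrid[:D.shape[0],:D.shape[1]]
    P=np.stack([(u-cx)/f*D,(v-cy)/f*D,D],-1)
    return (P-t)@R
E
python3 - <<'E'
from h import *
np.set_printoptions(precision=4,suppress=True)
print(monitor.get_obs())
for n in ["top","scene","wrist"]:
    p=snap(n,n+"0")
    print(n,p["fov_y"],p["cx"],p["cy"],-np.array(p["R"]).T@p["t"])
    C=cloud(p)
    for k in ["base","base_seat","base_glass","guide","guide_holder","thumbscrew","wing","dish_c","slide_box_c","dropper_c"]:
        m=imaging.mark_of(k,p)
        for r in m[:2]:
            u,v=np.clip(np.round(r["uv"]).astype(int),0,[639,399]); print(k,round(r["score"],2),np.array(r["uv"]),C[v,u])
E
```

```text
pics
{'t': 0.0, 'q': array([-1.39  ,  0.0534,  1.6143, -0.    ,  1.476 , -0.119 ]), 'dq': array([0.0004, 0.0005, 0.001 , 0.    , 0.    , 0.0014]), 'effort': array([  0.0005, -39.368 , -37.0178,  -0.    ,   0.0071,  -0.    ]), 'tool_pos': array([ 0.1845, -0.5965,  0.23  ]), 'tool_rot': array([-2.5271,  1.8639,  0.0024]), 'contact_force': array([-0.6409, -0.2079, -0.4189]), 'wrist_torque': array([ 0.0745, -0.0144,  0.0499]), 'opening': 0.08545786830261946}
top 54.101942802715605 322.04867745337145 201.81872692489125 [ 0.3934 -0.0053  1.2506]
base 0.89 [391.6 241.4] [ 0.511  -0.2411  0.0492]
base_seat 0.7 [392.5 230.2] [ 0.5457 -0.2426  0.0445]
base_glass 0.75 [395.1 256.6] [ 0.4627 -0.2507  0.0436]
guide 0.67 [292.7 252.3] [0.473  0.0631 0.0291]
guide_holder 0.92 [290.1 279.7] [ 0.3877  0.0714 -0.0019]
guide_holder 0.66 [465.6 232.2] [ 0.549  -0.4893  0.0043]
thumbscrew 0.39 [291.  247.1] [0.4872 0.0689 0.0425]
wing 0.62 [293.8 252.9] [0.4711 0.0609 0.0098]
dish_c 0.64 [467.2 230.3] [ 0.5563 -0.495  -0.0009]
slide_box_c 0.9 [165.4 265.9] [0.4229 0.4499 0.0359]
dropper_c 0.53 [303.3 154.9] [0.7748 0.0392 0.067 ]
scene 52.83228520550783 312.0285462055615 201.8462665043294 [1.525  0.1522 0.7206]
base 0.57 [249.7 192.2] [ 0.5964 -0.2227  0.0554]
base_seat 0.73 [246.5 184.1] [ 0.5531 -0.2507  0.0522]
base_glass 0.76 [251.9 174.4] [ 0.4877 -0.254   0.0486]
base_glass 0.24 [478.7 197.1] [0.4491 0.4449 0.04  ]
guide 0.77 [355.3 200.4] [0.4975 0.0801 0.0057]
guide_holder 0.6 [355.4 183. ] [0.393  0.0678 0.0011]
guide_holder 0.33 [353.  192.2] [0.5027 0.0722 0.0378]
wing 0.52 [352.  191.7] [0.491  0.0683 0.0295]
dish_c 0.77 [174.6 187.7] [ 0.5593 -0.4914  0.0065]
slide_box_c 0.63 [476.2 197.3] [0.4486 0.4367 0.0384]
dropper_c 0.63 [328.  248.6] [0.7967 0.0462 0.0594]
wrist 59.75879559361591 317.71384727322885 194.71625588943203 [ 0.2597 -0.5742  0.3734]
```

View pics/top0.png

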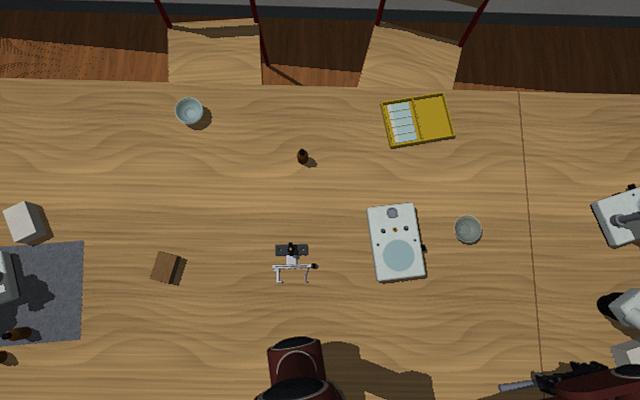

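View pics/scene0.png

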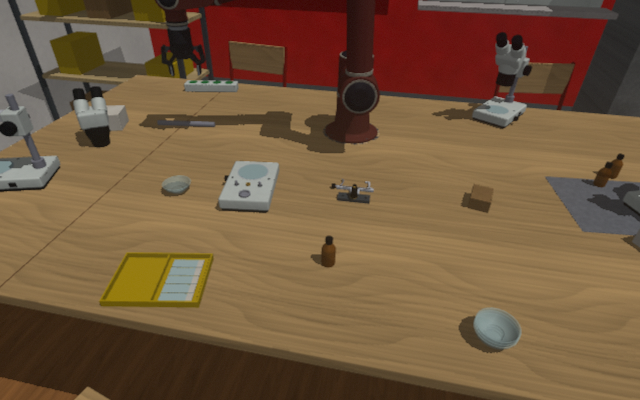

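Run:
```python
import cv2
a=cv2.imread('pics/top0.png')[200:310,240:460]
cv2.imwrite('pics/top0z.png',cv2.resize(a,None,fx=3.6,fy=3.6,interpolation=cv2.INTER_CUBIC))
```

```text
(no output)
```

View pics/top0z.png

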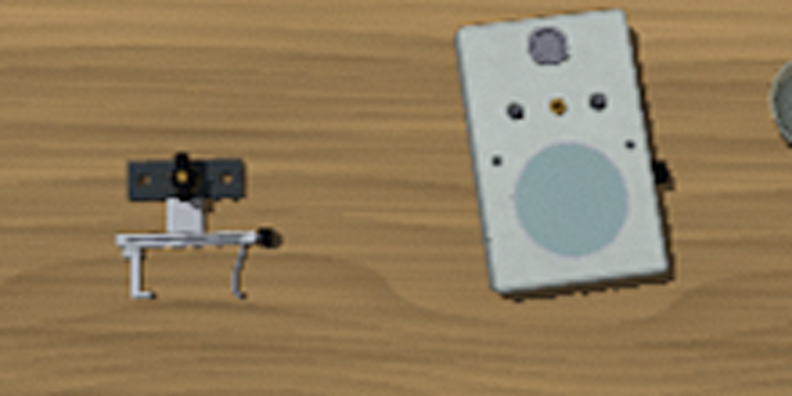

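View pics/wrist0.png

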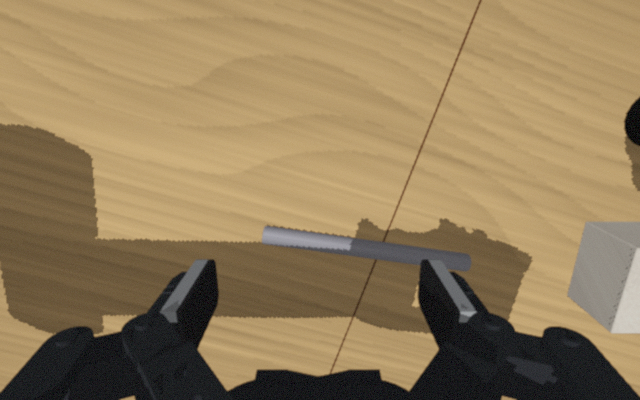

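Run:
```python
from h import *
np.set_printoptions(precision=4,suppress=True)
o=monitor.get_obs(); R=Ro.from_rotvec(o["tool_rot"]).as_matrix(); print(R)
p=pickle.load(open("pics/wrist0.pkl","rb"))
c=-np.array(p["R"]).T@p["t"]
print("cam in tool",R.T@(c-o["tool_pos"]), "cam axes in tool",R.T@np.array(p["R"]).T)
p=pickle.load(open("pics/top0.pkl","rb"))
for k,uv,z in [("base",(391.6,241.4),0),("seat",(392.5,230.2),.048),("glass",(395.1,256.6),.048),("guide",(292.7,252.3),0),("holder",(290.1,279.7),.005),("wing",(293.8,252.9),.031),("ts",(291,247.1),.01)]:
    print(k,ray_z(p,uv,z))
# shape from zoomed pic
z=lambda x,y:(240+(x+.5)/3.6-.5,200+(y+.5)/3.6-.5)
for k,uv,h in [("pinL",(516,111),.06),("pinR",(598,102),.06),("bush",(558,106),.054),("glass",(572,200),.048),("sock",(548,46),.055),("holeL",(146,180),.005),("holeR",(228,180),.005)]: print(k,ray_z(p,z(*uv),h))
```

```text
[[ 0.2953 -0.9554  0.    ]
 [-0.9554 -0.2953  0.    ]
 [-0.     -0.     -1.    ]]
cam in tool [ 0.0003 -0.0785 -0.1422] cam axes in tool [[ 1.     -0.0002 -0.0009]
 [ 0.0005  0.9517  0.307 ]
 [ 0.0008 -0.307   0.9517]]
base [ 0.5145 -0.2495  0.    ]
seat [ 0.5446 -0.2435  0.048 ]
glass [ 0.4637 -0.2501  0.048 ]
guide [0.4739 0.0656 0.    ]
holder [0.3886 0.0707 0.005 ]
wing [0.4701 0.0604 0.031 ]
ts [0.4894 0.0709 0.01  ]
pinL [ 0.5417 -0.2118  0.06  ]
pinR [ 0.5508 -0.2821  0.06  ]
bush [ 0.5475 -0.249   0.054 ]
glass [ 0.4681 -0.2607  0.048 ]
sock [ 0.5992 -0.2411  0.055 ]
holeL [0.4812 0.105  0.005 ]
holeR [0.4825 0.0331 0.005 ]
```

Call:
step_arm:
  targets: [-0.008,-0.016,0,-0.05,-0.024,-0.047,0,-0.15,-0.043,-0.083,0,-0.27,-0.062,-0.12,0,-0.39,-0.081,-0.157,0,-0.51,-0.1,-0.194,0,-0.63,-0.12,-0.231,0,-0.75,-0.139,-0.268,0,-0.87,-0.158,-0.305,0,-0.99,-0.177,-0.342,0,-1.11,-0.196,-0.378,0,-1.23,-0.21,-0.405,0,-1.3]
  grip: 0.06

```text
t: 2.65
tool_pos: [0.5113, -0.2743, 0.2316]
tool_rot: [-3.141, -0.056, -0.002]
contact_force: [0.2, 0.1, -0.4]
opening: 0.0602
```

```bash
cat > st.py <<'E'
from h import *
np.set_printoptions(precision=4,suppress=True)
def st():
    o=monitor.get_obs(); R=Ro.from_rotvec(o["tool_rot"]).as_matrix()
    print("t",round(o["t"],2),"q",o["q"],"p",o["tool_pos"],"ang",round(np.arctan2(R[1,0],R[0,0]),4),"tilt",R[:,2],"F",o["contact_force"],"T",o["wrist_torque"],"op",round(o["opening"],4)); return o,R
E
python3 - <<'E'
from st import *
st()
p=snap("wrist","w1")
for k in ["base_seat","base_glass","base"]:
    for r in imaging.mark_of(k,p)[:1]: print(k,r["score"],r["uv"],ray_z(p,r["uv"],.048 if k!="base" else 0))
E
```

```text
t 2.65 q [-0.621  -0.0537  1.7188  0.0008  1.4759 -0.6569] p [ 0.5113 -0.2743  0.2316] ang 0.0359 tilt [ 0.001   0.0003 -1.    ] F [ 0.1638  0.1084 -0.3782] T [-0.0225  0.0051  0.0381] op 0.0602
base_seat 0.81 [360.0, 143.7] [ 0.5502 -0.249   0.048 ]
base_glass 0.68 [271.6, 153.9] [ 0.4672 -0.2616  0.048 ]
base 0.79 [321.4, 141.4] [ 0.5147 -0.2558  0.    ]
```

View pics/w1.png

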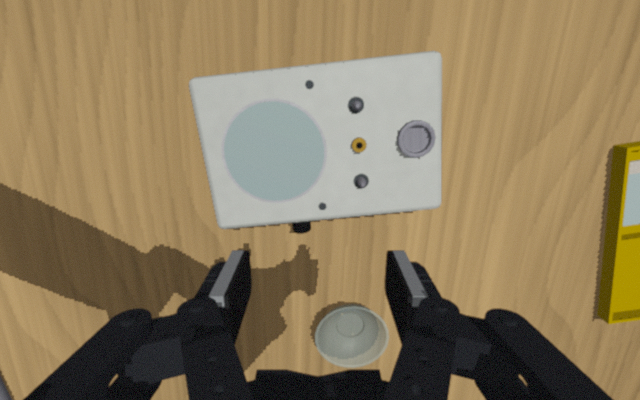

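Run:
```python
from st import *
p=pickle.load(open("pics/w1.pkl","rb")); im=p["color"]
hsv=cv2.cvtColor(im,cv2.COLOR_RGB2HSV); g=cv2.cvtColor(im,cv2.COLOR_RGB2GRAY)
print(hsv[150,275],hsv[150,210],hsv[105,356],hsv[139,416])
m=np.zeros_like(g); m[95:210,215:335]=1
gl=((hsv[...,1]>40)&(hsv[...,0]>75)&(hsv[...,0]<110)&(m>0)).astype(np.uint8)
gl=cv2.morphologyEx(gl,cv2.MORPH_OPEN,np.ones((3,3)))
cs,_=cv2.findContours(gl,cv2.RETR_EXTERNAL,cv2.CHAIN_APPROX_NONE); c=max(cs,key=cv2.contourArea)
P=np.array([ray_z(p,uv,.048)[:2] for uv in c[:,0]]).astype(np.float32)
(x,y),r=cv2.minEnclosingCircle(P); e=cv2.fitEllipse(P*1000); print("glass",x,y,r,e)
gc=np.array(e[0])/1000
for k,(u,v) in {"pinA":(356,105),"pinB":(361,182)}.items():
    w=g[v-14:v+15,u-14:u+15]; d=(w<140).astype(np.uint8)
    n,l,s,ce=cv2.connectedComponentsWithStats(d); i=1+np.argmax(s[1:,4]); print(k,s[i],ce[i]+[u-14,v-14])
    for h in (.048,.053,.058,.063): print(h,ray_z(p,ce[i]+[u-14,v-14],h))
for h in (.054,): print("bush",ray_z(p,(359.3,145),h))
a=im[60:220,190:450]; cv2.imwrite("pics/w1z.png",cv2.resize(a,None,fx=3,fy=3,interpolation=cv2.INTER_CUBIC)[...,::-1])
```

```text
[ 84  21 167] [ 45   8 185] [127  17 136] [129  13 142]Traceback (most recent call last):
  File "<stdin>", line 8, in <module>
ValueError: max() iterable argument is empty
```

Run:
```python
from st import *
p=pickle.load(open("pics/w1.pkl","rb")); im=p["color"]
hsv=cv2.cvtColor(im,cv2.COLOR_RGB2HSV); g=cv2.cvtColor(im,cv2.COLOR_RGB2GRAY)
m=np.zeros_like(g); m[90:210,212:335]=1
b=cv2.GaussianBlur(im,(0,0),1.2).astype(int)
gl=((b[...,2]-b[...,0]>2)&(g>120)&(m>0)).astype(np.uint8)
print(b[150,275],b[150,210],gl.sum())
gl=cv2.morphologyEx(gl,cv2.MORPH_OPEN,np.ones((5,5)))
cs,_=cv2.findContours(gl,cv2.RETR_EXTERNAL,cv2.CHAIN_APPROX_NONE); c=max(cs,key=cv2.contourArea)
P=np.array([ray_z(p,uv,.048)[:2] for uv in c[:,0]]).astype(np.float32)
e=cv2.fitEllipse(P*1000); print("glass",e)
for k,(u,v) in {"pinA":(356,105),"pinB":(361,182)}.items():
    w=g[v-14:v+15,u-14:u+15]; d=(w<140).astype(np.uint8)
    n,l,s,ce=cv2.connectedComponentsWithStats(d); i=1+np.argmax(s[1:,4]); print(k,s[i],ce[i]+[u-14,v-14])
    for h in (.048,.055,.062): print(h,ray_z(p,ce[i]+[u-14,v-14],h))
print("bush",ray_z(p,(359.3,145),.054))
a=im[60:220,190:450].copy(); cv2.imwrite("pics/w1z.png",cv2.resize(a,None,fx=3,fy=3,interpolation=cv2.INTER_CUBIC)[...,::-1])
```

```text
[153 168 166] [182 184 178] 8248
glass ((469.31573486328125, -260.46771240234375), (96.4085693359375, 96.54068756103516), 179.21823120117188)
pinA [  6   6  16  17 217] [355.424  104.8664]
0.048 [ 0.5435 -0.2139  0.048 ]
0.055 [ 0.5427 -0.2135  0.055 ]
0.062 [ 0.542  -0.2131  0.062 ]
pinB [  7   6  15  15 176] [360.7045 180.875 ]
0.048 [ 0.5535 -0.2851  0.048 ]
0.055 [ 0.5525 -0.2832  0.055 ]
0.062 [ 0.5516 -0.2813  0.062 ]
bush [ 0.5489 -0.2493  0.054 ]
```

View pics/w1z.png

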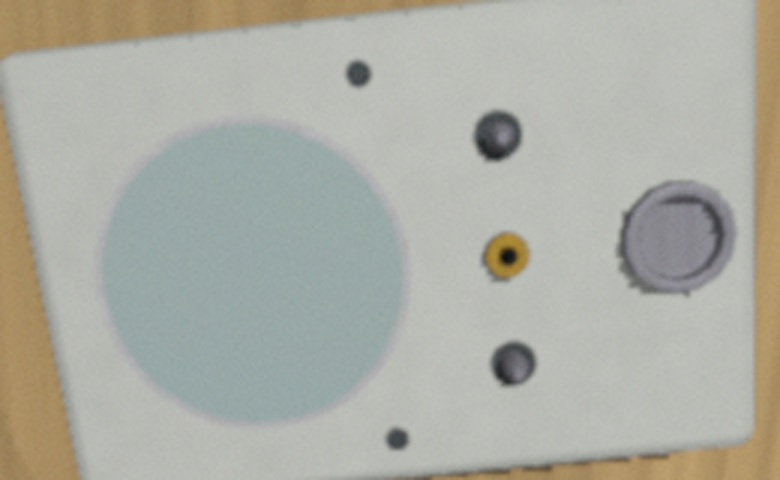

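Call:
step_arm:
  targets: [-0.001,-0.01,0,-0.06,-0.003,-0.03,0,-0.18,-0.005,-0.06,0,-0.3,-0.007,-0.095,0,-0.42,-0.009,-0.13,0,-0.54,-0.011,-0.165,0,-0.66,-0.013,-0.2,0,-0.78,-0.015,-0.235,0,-0.9,-0.017,-0.27,0,-1.02,-0.019,-0.305,0,-1.14,-0.021,-0.33,0,-1.26,-0.021,-0.344,0,-1.38]

```text
t: 3.85
tool_pos: [0.4777, 0.0681, 0.2313]
tool_rot: [-2.386, -2.043, 0.0]
contact_force: [0.8, -0.3, 0.5]
opening: 0.0598
```

Call:
step_arm:
  targets: [0.0,-0.0,0.03,-0.1,0.0,0.0,0.06,-0.18,0.0,0.0,0.08,-0.2,0,0,0.08,-0.2,0,0,0.08,-0.2]

```text
t: 4.27
tool_pos: [0.4769, 0.0671, 0.1504]
tool_rot: [-2.172, -2.267, 0.003]
contact_force: [0.2, -0.9, 0.4]
opening: 0.0601
```

Run:
```python
from st import *
st()
p=snap("wrist","w2")
for k,z in [("guide",0),("thumbscrew",.01),("wing",.031),("guide_holder",.005)]:
    for r in imaging.mark_of(k,p)[:1]: print(k,r["score"],r["uv"],ray_z(p,r["uv"],z))
```

```text
t 4.27 q [-0.0148 -0.2348  2.0191 -0.0002  1.3598 -1.6281] p [0.4769 0.0671 0.1504] ang 1.6134 tilt [-0.0026 -0.0001 -1.    ] F [ 0.2102 -0.8689  0.448 ] T [-0.0083  0.0537 -0.0145] op 0.0601
guide 0.85 [320.2, 186.5] [0.4845 0.0695 0.    ]
thumbscrew 0.78 [319.8, 187.1] [0.4821 0.069  0.01  ]
wing 0.69 [325.2, 196.5] [0.4835 0.0732 0.031 ]
```

View pics/w2.png

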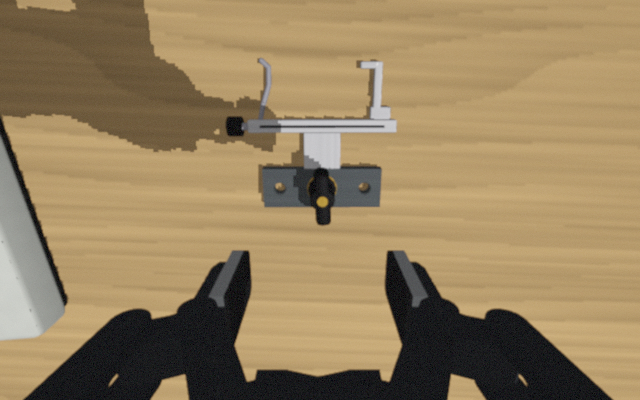

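Run:
```python
from st import *
p=pickle.load(open("pics/w2.pkl","rb")); im=p["color"]
a=im[150:235,245:400].copy(); cv2.imwrite("pics/w2z.png",cv2.resize(a,None,fx=5,fy=5,interpolation=cv2.INTER_CUBIC)[...,::-1])
C=cloud(p)
z=C[...,2]; m=np.zeros(z.shape,bool); m[150:240,230:410]=1
for lo,hi in [(.04,.05),(.02,.05)]:
    s=m&(z>lo)&(z<hi); P=C[s]; print(lo,s.sum(),P.mean(0),P[:,2].max())
    if s.sum()>10:
        e=cv2.minAreaRect((P[:,:2]*1000).astype(np.float32)); print(e)
        w,V=np.linalg.eigh(np.cov(P[:,:2].T)); print(np.sqrt(w),np.degrees(np.arctan2(V[1,1],V[0,1])))
s=m&(z>.005)&(z<.014); P=C[s]; print(s.sum(),cv2.minAreaRect((P[:,:2]*1000).astype(np.float32)),P[:,2].mean())
for uv in [(279,187),(364,187)]: print(ray_z(p,uv,.005),ray_z(p,uv,.01))
```

```text
0.04 899 [0.4814 0.0702 0.0436] 0.04629395945860719
((482.09320068359375, 70.16729736328125), (40.57331466674805, 18.191362380981445), 16.942033767700195)
[0.0041 0.0109] -174.2963935283833
0.02 1040 [0.4796 0.07   0.0419] 0.04629395945860719
((481.9122619628906, 70.169677734375), (40.918094635009766, 18.301349639892578), 16.942033767700195)
[0.0043 0.0114] -174.27161093304036
4272 ((475.1257019042969, 69.96456909179688), (49.495174407958984, 100.26273345947266), 2.723078727722168) 0.009292623451518036
[0.485  0.0339 0.005 ] [0.4835 0.0344 0.01  ]
[0.4819 0.1071 0.005 ] [0.4805 0.1064 0.01  ]
```

View pics/w2z.png

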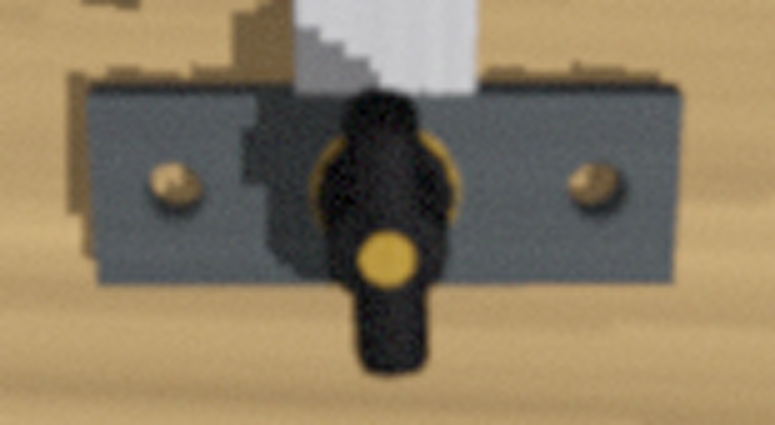

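Run:
```python
from st import *
p=pickle.load(open("pics/w2.pkl","rb"))
z=lambda x,y:(245+(x+.5)/5-.5,150+(y+.5)/5-.5)
a=ray_z(p,z(392,355),.045);b=ray_z(p,z(384,105),.045);c=ray_z(p,z(388,258),.045)
print(a,b,c,np.linalg.norm(a-b),(a+b)/2,np.arctan2(*(a-b)[[1,0]]))
C=cloud(p); zz=C[...,2]; m=np.zeros(zz.shape,bool); m[150:240,230:410]=1
s=m&(zz>.03)&(zz<.05); P=C[s]
w=P[:,0]
for x0 in np.arange(.458,.506,.004):
    q=P[(w>=x0)&(w<x0+.004)]
    if len(q)>3: print(round(x0,3),len(q),q[:,1].min(),q[:,1].max(),(q[:,1].min()+q[:,1].max())/2)
```

```text
[0.4984 0.0719 0.045 ] [0.4591 0.0689 0.045 ] [0.4827 0.0706 0.045 ] 0.03935531540340703 [0.4787 0.0704 0.045 ] 0.0764640444728593
0.458 16 0.06651737959235632 0.07194744334047795 0.06923241146641713
0.462 122 0.06284922070939306 0.07436066844254098 0.06860494457596703
0.466 82 0.06288224687762202 0.07432526327312053 0.06860375507537128
0.47 84 0.06313075294562098 0.07535014686239316 0.06924044990400707
0.474 111 0.06248732768307429 0.07821305397325146 0.07035019082816288
0.478 132 0.0611667030179796 0.07960800720207074 0.07038735511002517
0.482 121 0.06111354042933991 0.07959032419733776 0.07035193231333883
0.486 84 0.06221326490200058 0.07827978801166406 0.07024652645683233
0.49 82 0.06541631616531252 0.07710669910059233 0.07126150763295241
0.494 74 0.0655919421877869 0.0773633041457634 0.07147762316677514
0.498 65 0.06651588701422478 0.0775059657027193 0.07201092635847203
0.502 4 0.06822679104630844 0.07365944991401197 0.0709431204801602
```

Call:
step_arm:
  targets: [0.003,0.005,0.02,-0.03,0.003,0.005,0.045,-0.05,0.003,0.005,0.07,-0.05,0.003,0.005,0.09,-0.05,0.003,0.005,0.11,-0.05,0.003,0.005,0.12,-0.05,0.003,0.005,0.128,-0.05,0.003,0.005,0.131,-0.05,0.003,0.005,0.131,-0.05]

```text
t: 5.27
tool_pos: [0.4847, 0.071, 0.0228]
tool_rot: [2.112, 2.321, 0.004]
contact_force: [0.9, -0.2, 0.2]
opening: 0.0601
```

Run:
```python
from st import *
st()
snap("wrist","w3")
```

```text
t 5.27 q [-0.0067 -0.0401  2.0813  0.      1.0965 -1.6718] p [0.4847 0.071  0.0228] ang 1.6651 tilt [ 0.0039 -0.     -1.    ] F [ 0.8966 -0.1872  0.176 ] T [ 0.0184  0.0089 -0.0378] op 0.0601
```

View pics/w3.png

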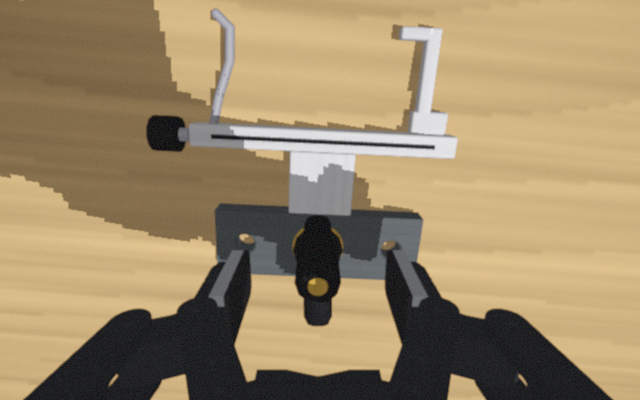

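Call:
step_arm:
  targets: [0,-0.002,0.002,0,0,-0.003,0.003,0,0,-0.003,0.003,0]

```text
t: 5.57
tool_pos: [0.4825, 0.0707, 0.021]
tool_rot: [2.111, 2.32, 0.006]
contact_force: [1.0, 0.0, -0.3]
opening: 0.0601
```

Call:
step_arm:
  targets: [0,0,0,0,0,0,0,0,0,0,0,0,0,0,0,0,0,0,0,0,0,0,0,0,0,0,0,0,0,0,0,0]
  grip: 0
  force: 60

```text
t: 6.23
tool_pos: [0.4827, 0.0706, 0.0212]
tool_rot: [2.111, 2.32, 0.006]
contact_force: [-0.3, -0.3, 3.2]
opening: 0.011
```

Run:
```python
from st import *
st()
snap("wrist","w4")
```

```text
t 6.23 q [-0.0074 -0.0441  2.0883 -0.0002  1.091  -1.6724] p [0.4827 0.0706 0.0212] ang 1.6651 tilt [ 0.0064 -0.0002 -1.    ] F [-0.3432 -0.3436  3.1709] T [-0.0178  0.1094  0.0429] op 0.011
```

View pics/w4.png

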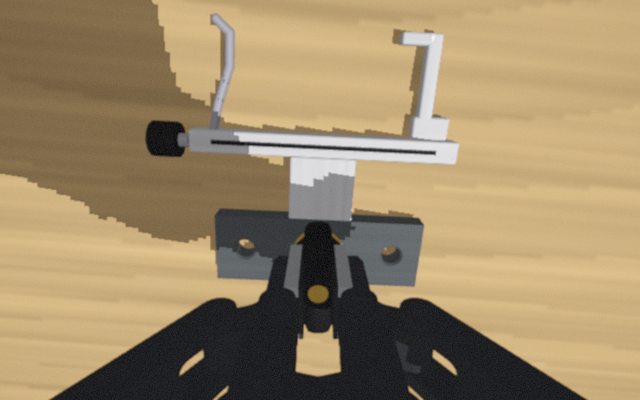

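Call:
step_arm:
  targets: [0,0,-0.003,0,0,0,-0.009,0,0,0,-0.018,0,0,0,-0.03,0,0,0,-0.045,0,0,0,-0.06,0,0,0,-0.075,0,0,0,-0.088,0,0,0,-0.096,0,0,0,-0.1,0,0,0,-0.1,0]

```text
t: 7.2
tool_pos: [0.4827, 0.0706, 0.1226]
tool_rot: [2.11, 2.319, 0.009]
contact_force: [-0.4, 0.1, -4.0]
opening: 0.011
```

Run:
```python
from st import *
o,R=st()
p=snap("wrist","w5")
C=cloud(p)
z=C[...,2]
u,v=np.meshgrid(np.arange(640),np.arange(400))
# print depth-derived rail height & plate
for uv in [(230,135),(430,140),(300,140),(230,225),(410,235),(325,185),(230,255),(405,270)]: print(uv,C[uv[1],uv[0]], R.T@(C[uv[1],uv[0]]-o["tool_pos"]))
a=p["color"][190:300,200:440]; cv2.imwrite("pics/w5z.png",cv2.resize(a,None,fx=3.3,fy=3.3,interpolation=cv2.INTER_CUBIC)[...,::-1])
```

```text
t 7.2 q [-0.0073 -0.1956  2.0351 -0.0001  1.2934 -1.6724] p [0.4827 0.0706 0.1226] ang 1.6651 tilt [ 0.0088 -0.0002 -1.    ] F [-0.4216  0.0693 -4.0206] T [-0.0287 -0.0782  0.017 ] op 0.011
(230, 135) [0.4299 0.0267 0.1105] [-0.0388 -0.0569  0.0117]
(430, 140) [0.4242 0.1156 0.1077] [ 0.0503 -0.0542  0.0144]
(300, 140) [0.4291 0.0575 0.1109] [-0.008  -0.0547  0.0113]
(230, 225) [0.4734 0.0271 0.1097] [-0.0424 -0.0135  0.0129]
(410, 235) [0.4697 0.1138 0.1113] [ 0.0442 -0.009   0.0112]
(325, 185) [0.4488 0.0706 0.1105] [ 0.0032 -0.0339  0.0118]
(230, 255) [0.4889 0.0276 0.1109] [-0.0434  0.002   0.0118]
(405, 270) [0.4888 0.1147 0.1114] [0.0433 0.0101 0.0113]
```

View pics/w5.png

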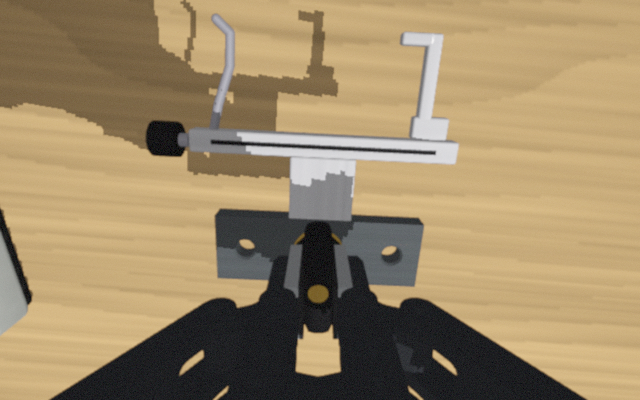

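View pics/w5z.png

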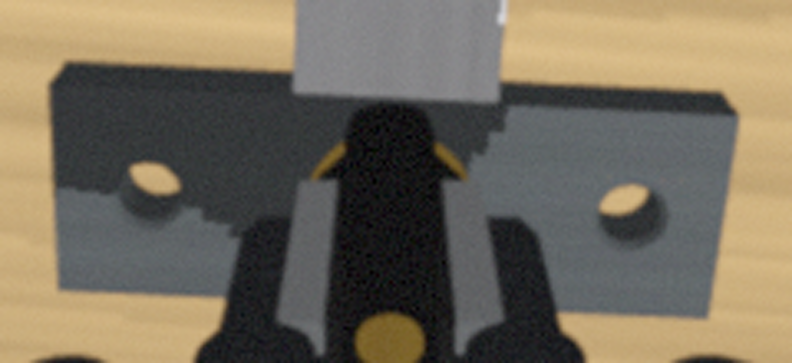

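Run:
```python
from st import *
p=pickle.load(open("pics/w5.pkl","rb"))
o,R=st()
f,cx,cy=K(p)
z=lambda x,y:(200+(x+.5)/3.3-.5,190+(y+.5)/3.3-.5)
Rc,tc=np.array(p["R"]),np.array(p["t"])
c0=R.T@(-Rc.T@tc-o["tool_pos"])
def tp(uv,zt):
    d=R.T@Rc.T@np.array([(uv[0]-cx)/f,(uv[1]-cy)/f,1]); return c0+d*(zt-c0[2])/d[2]
a=tp(z(151,193),.0115);b=tp(z(632,216),.0115)
d=b-a; print("holes",a,b,np.linalg.norm(d),"mid",(a+b)/2,"ang in tool",np.arctan2(d[1],d[0]))
img=np.array([z(52,88),z(735,113),z(708,317),z(58,290),z(151,193),z(632,216)],np.float32)
obj=np.array([[-17,-50,10],[-17,50,10],[17,50,10],[17,-50,10],[0,-36,10],[0,36,10]],np.float32)/1000
ok,rv,tv=cv2.solvePnP(obj,img,np.array([[f,0,cx],[0,f,cy],[0,0,1.]]),None)
pr,_=cv2.projectPoints(obj,rv,tv,np.array([[f,0,cx],[0,f,cy],[0,0,1.]]),None); print("res",(pr[:,0]-img))
Rg=Rc.T@cv2.Rodrigues(rv)[0]; tg=Rc.T@(tv[:,0]-tc)
print("guide world",tg,"yaw",np.arctan2(Rg[1,0],Rg[0,0]),"zaxis",Rg[:,2]); print("in tool",R.T@(tg-o["tool_pos"]))
for c in img[:4]: print(tp(c,.0115))
```

```text
t 7.25 q [-0.0073 -0.1946  2.0362 -0.0001  1.2931 -1.6724] p [0.4821 0.0706 0.1215] ang 1.6651 tilt [ 0.007  -0.0002 -1.    ] F [ 0.1284  0.0509 -4.2072] T [ 0.0547 -0.0448 -0.0117] op 0.0108
holes [-0.0358 -0.0007  0.0115] [0.0361 0.0032 0.0115] 0.07201247570742825 mid [0.0001 0.0012 0.0115] ang in tool 0.05379134238026324
res [[-0.188  -0.9635]
 [ 0.6905  0.2473]
 [-0.2268  0.0117]
 [ 0.7798  0.5038]
 [-0.2719  0.647 ]
 [-0.785  -0.4095]]
guide world [0.484  0.0706 0.0995] yaw 0.04738492993993903 zaxis [-0.0175  0.0017  0.9998]
in tool [-0.0001  0.0017  0.0221]
[-0.049  -0.0175  0.0115]
[ 0.05   -0.0135  0.0115]
[0.049  0.0206 0.0115]
[-0.0511  0.0158  0.0115]
```

Call:
step_arm:
  targets: [-0.004,0.0,0,-0.005,-0.015,0.002,0,-0.01,-0.033,0.004,0,-0.015,-0.06,0.007,0,-0.02,-0.09,0.01,0,-0.03,-0.122,0.014,0,-0.04,-0.155,0.017,0,-0.05,-0.188,0.02,0,-0.06,-0.22,0.024,0,-0.07,-0.25,0.027,0,-0.08,-0.278,0.03,0,-0.09,-0.298,0.032,0,-0.095]

```text
t: 8.25
tool_pos: [0.5414, -0.2255, 0.1206]
tool_rot: [2.0, 2.418, 0.005]
contact_force: [0.0, -0.1, -3.7]
opening: 0.0109
```

Run:
```python
from st import *
o,R=st()
d=np.array([.5476,-.2494,.1215])-o["tool_pos"]; print(R.T@d)
```

```text
t 8.25 q [-0.5228  0.0523  1.8042  0.0027  1.2807 -2.2828] p [ 0.5414 -0.2255  0.1206] ang 1.7592 tilt [ 0.0051  0.0001 -1.    ] F [ 0.0118 -0.1233 -3.6921] T [ 0.0113 -0.0537 -0.019 ] op 0.0109
[-0.0246  0.0016 -0.0009]
```

Call:
step_arm:
  targets: [-0.013,0.001,0,-0.003,-0.02,0.0015,0,-0.006,-0.0245,0.0016,0,-0.006,-0.0245,0.0016,0,-0.006,-0.0245,0.0016,0,-0.006]

```text
t: 8.67
tool_pos: [0.5474, -0.2483, 0.1202]
tool_rot: [1.993, 2.425, 0.006]
contact_force: [0.0, 0.3, -3.7]
opening: 0.011
```

Run:
```python
from st import *
o,R=st()
p=snap("wrist","w6")
s=snap("scene","s6")
t=snap("top","t6")
a=s["color"][130:230,190:320]; cv2.imwrite("pics/s6z.png",cv2.resize(a,None,fx=6,fy=6,interpolation=cv2.INTER_CUBIC)[...,::-1])
```

```text
t 8.67 q [-0.5512  0.0869  1.7686  0.0034  1.283  -2.3179] p [ 0.5474 -0.2483  0.1202] ang 1.7658 tilt [ 0.0044  0.0011 -1.    ] F [ 0.0098  0.32   -3.7065] T [-0.0204 -0.0976  0.0146] op 0.011
```

View pics/w6.png

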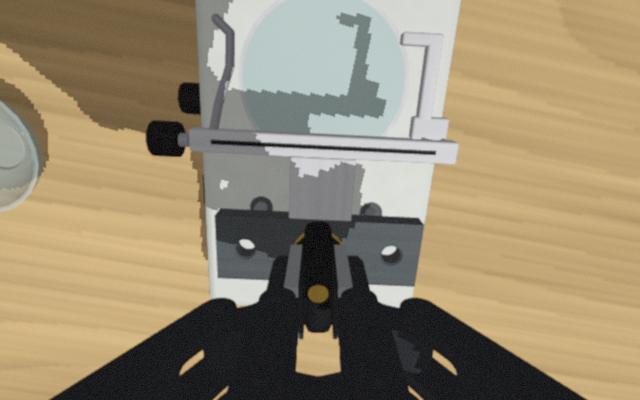

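View pics/s6z.png

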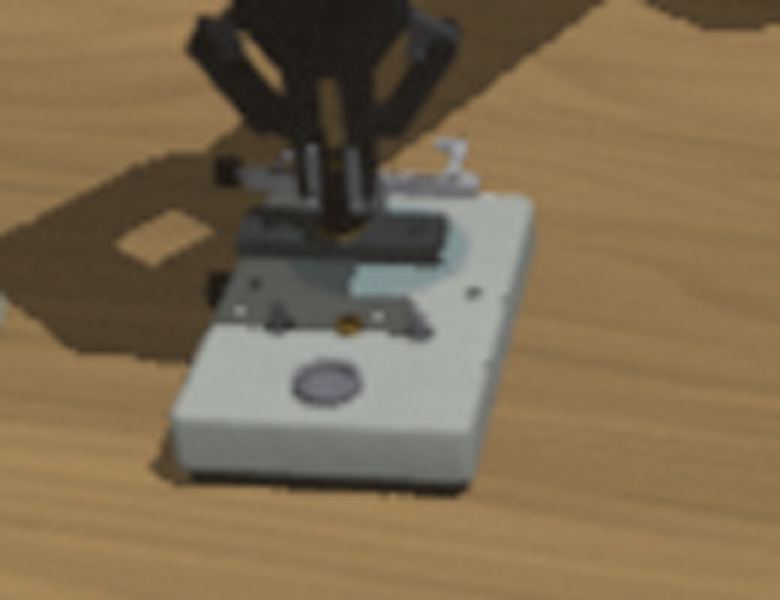

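Run:
```python
from st import *
p=pickle.load(open("pics/w6.pkl","rb"))
a=p["color"][170:300,200:440]; a=np.clip(a.astype(float)*1.5,0,255).astype(np.uint8);cv2.imwrite("pics/w6z.png",cv2.resize(a,None,fx=3.3,fy=3.3,interpolation=cv2.INTER_CUBIC)[...,::-1])
```

```text
(no output)
```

View pics/w6z.png

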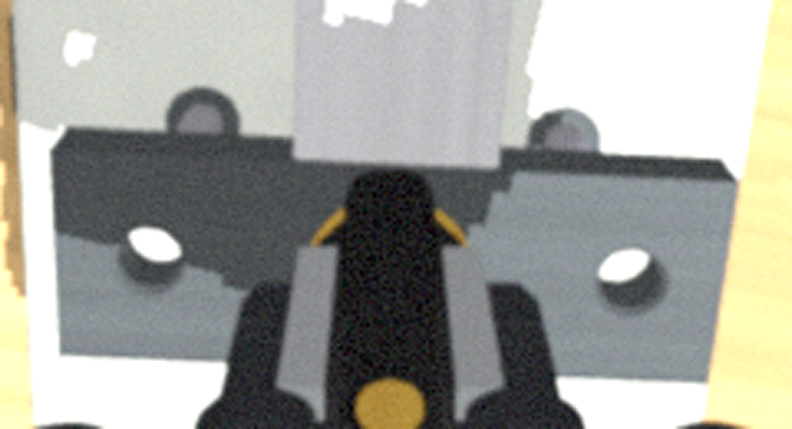

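Run:
```python
from st import *
p=pickle.load(open("pics/w6.pkl","rb"))
z=lambda x,y:(200+(x+.5)/3.3-.5,170+(y+.5)/3.3-.5)
for h in (.048,.051,.063):
    A=ray_z(p,z(203,123),h);B=ray_z(p,z(565,145),h); print(h,A,B,(A+B)/2,np.linalg.norm(A-B),"yaw",np.arctan2(*(A-B)[[1,0]]))
# hmm sign
hL=ray_z(p,z(152,259),.1087);hR=ray_z(p,z(632,283),.1087); print(hL,hR,(hL+hR)/2,np.arctan2(-(hR-hL)[0],(hR-hL)[1]))
# also w1 check: same circles
p1=pickle.load(open("pics/w1.pkl","rb")); a=p1["color"][85:200,330:390]; cv2.imwrite("pics/w1p.png",cv2.resize(a,None,fx=5,fy=5,interpolation=cv2.INTER_CUBIC)[...,::-1])
```

```text
0.048 [ 0.5536 -0.285   0.048 ] [ 0.5443 -0.2134  0.048 ] [ 0.5489 -0.2492  0.048 ] 0.07217160704903955 yaw -1.441452731934898
0.051 [ 0.5524 -0.2847  0.051 ] [ 0.5432 -0.2141  0.051 ] [ 0.5478 -0.2494  0.051 ] 0.07115964697115816 yaw -1.441452731934897
0.063 [ 0.5477 -0.2835  0.063 ] [ 0.539 -0.217  0.063] [ 0.5434 -0.2502  0.063 ] 0.06711180665963241 yaw -1.441452731934897
[ 0.5524 -0.2834  0.1087] [ 0.5425 -0.2127  0.1087] [ 0.5474 -0.248   0.1087] 0.13846756700838334
```

View pics/w1p.png

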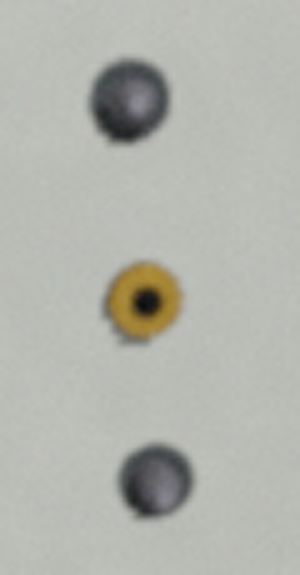

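Call:
step_arm:
  targets: [-0.001,0.001,0.004,0,-0.0015,0.0012,0.01,0,-0.0015,0.0012,0.017,0,-0.0015,0.0012,0.023,0,-0.0015,0.0012,0.027,0,-0.0015,0.0012,0.03,0,-0.0015,0.0012,0.031,0,-0.0015,0.0012,0.031,0]

```text
t: 9.48
tool_pos: [0.549, -0.2494, 0.0891]
tool_rot: [1.992, 2.425, 0.005]
contact_force: [-0.3, 0.7, -3.3]
opening: 0.0109
```

Run:
```python
from st import *
o,R=st()
p=snap("wrist","w7")
a=p["color"][170:300,200:440]; a=np.clip(a.astype(float)*1.5,0,255).astype(np.uint8);cv2.imwrite("pics/w7z.png",cv2.resize(a,None,fx=3.3,fy=3.3,interpolation=cv2.INTER_CUBIC)[...,::-1])
g=np.array([.5489,-.2492,0]); d=g-o["tool_pos"]; print("to seat in tool",R.T@d)
```

```text
t 9.48 q [-0.5511  0.1261  1.7825  0.0031  1.2297 -2.3185] p [ 0.549  -0.2494  0.0891] ang 1.7663 tilt [ 0.0044  0.0008 -1.    ] F [-0.27    0.6769 -3.3457] T [ 0.0431 -0.0151 -0.0558] op 0.0109
to seat in tool [ 0.0002 -0.0004  0.0891]
```

View pics/w7z.png

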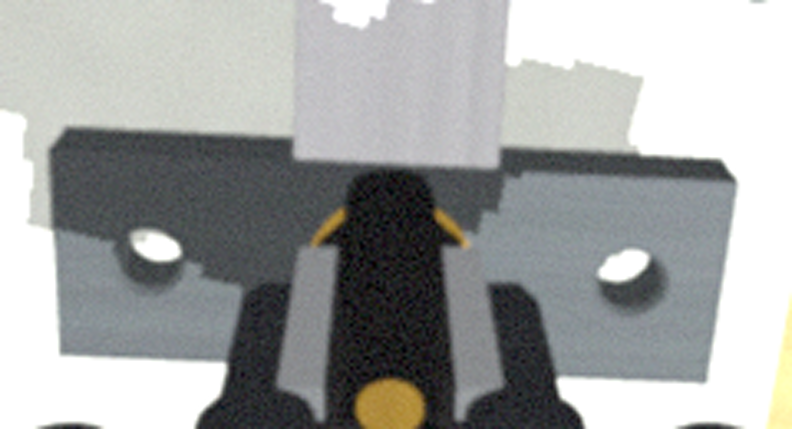

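Run:
```python
from st import *
p=pickle.load(open("pics/w7.pkl","rb"))
o,R=st()
z=lambda x,y:(200+(x+.5)/3.3-.5,170+(y+.5)/3.3-.5)
for h in (.0115,.0105):
  hz=.0891-h
  hL=ray_z(p,z(152,260),hz);hR=ray_z(p,z(632,283),hz); m=(hL+hR)/2; print(m,np.linalg.norm(hL-hR),np.arctan2(-(hR-hL)[0],(hR-hL)[1]), R.T@(m-np.array([.549,-.2494,.0891])))
c=-np.array(p["R"]).T@p["t"]; print("cam in tool",R.T@(c-np.array([.549,-.2494,.0891])))
C=cloud(p)
for uv in [(230,255),(405,270),(410,235),(230,225)]: print(C[uv[1],uv[0]])
```

```text
t 9.53 q [-0.5512  0.1258  1.7821  0.0031  1.2298 -2.3185] p [ 0.5492 -0.2495  0.0895] ang 1.7663 tilt [ 0.0049  0.0004 -1.    ] F [ 0.0315 -0.7152 -3.2884] T [-0.0113  0.0181  0.0214] op 0.0107
[ 0.5491 -0.2491  0.0776] 0.07135491365893507 0.14138246081202743 [0.0003 0.0001 0.0115]
[ 0.5486 -0.2492  0.0786] 0.07088932039381535 0.14138246081202738 [ 0.0003 -0.0004  0.0105]
cam in tool [-0.0003 -0.079  -0.1421]
[ 0.5592 -0.2915  0.0775]
[ 0.5515 -0.2042  0.0759]
[ 0.5318 -0.2075  0.0771]
[ 0.5438 -0.2936  0.0764]
```

Call:
step_arm:
  targets: [0,0,0.001,0,0,0,0.003,0,0,0,0.005,0,0,0,0.007,0,0,0,0.009,0,0,0,0.01,0]

```text
t: 10.03
tool_pos: [0.549, -0.2494, 0.0791]
tool_rot: [1.992, 2.425, 0.005]
contact_force: [0.1, -0.6, -3.7]
opening: 0.0109
```

Run:
```python
from st import *
o,R=st()
```

```text
t 10.03 q [-0.5511  0.1384  1.7875  0.0031  1.2125 -2.3185] p [ 0.549  -0.2494  0.0791] ang 1.7663 tilt [ 0.0042  0.0008 -1.    ] F [ 0.1149 -0.5734 -3.7392] T [ 0.0435  0.0983 -0.0539] op 0.0109
```

Call:
step_arm:
  targets: [0,0,0.002,0,0,0,0.004,0,0,0,0.006,0,0,0,0.0075,0,0,0,0.0085,0,0,0,0.009,0]

```text
t: 10.53
tool_pos: [0.5488, -0.2494, 0.0698]
tool_rot: [1.993, 2.426, 0.005]
contact_force: [-0.7, -0.2, -4.4]
opening: 0.0109
```

Run:
```python
from st import *
o,R=st()
```

```text
t 10.53 q [-0.5512  0.1499  1.7919  0.0029  1.1971 -2.3185] p [ 0.5488 -0.2494  0.0698] ang 1.7662 tilt [ 0.0037  0.0009 -1.    ] F [-0.6667 -0.1878 -4.3534] T [-0.0151  0.2725 -0.0601] op 0.0109
```

Call:
step_arm:
  targets: [0,0,0.0005,0,0,0,0.001,0,0,0,0.0015,0,0,0,0.0015,0]

```text
t: 10.87
tool_pos: [0.5488, -0.2494, 0.0693]
tool_rot: [1.993, 2.426, 0.004]
contact_force: [-5.1, 1.5, 2.5]
opening: 0.0108
```

Run:
```python
from st import *
o,R=st()
```

```text
t 10.87 q [-0.5512  0.1509  1.7918  0.0027  1.1966 -2.3185] p [ 0.5488 -0.2494  0.0693] ang 1.7663 tilt [ 0.0033  0.001  -1.    ] F [-5.0881  1.4764  2.493 ] T [0.3075 0.7456 0.0711] op 0.0108
```

Run:
```python
from st import *
o,R=st()
p=snap("wrist","w8"); s=snap("scene","s8")
C=cloud(p)
z=C[...,2]
def med(u,v,r=4):
    q=C[v-r:v+r+1,u-r:u+r+1].reshape(-1,3); return np.median(q,0)
for uv in [(228,245),(230,262),(408,262),(410,240),(225,140),(440,150),(360,60),(425,340),(300,75)]: print(uv,med(*uv))
a=s["color"][130:230,190:320]; cv2.imwrite("pics/s8z.png",cv2.resize(a,None,fx=6,fy=6,interpolation=cv2.INTER_CUBIC)[...,::-1])
```

```text
t 10.87 q [-0.5512  0.1509  1.7918  0.0027  1.1966 -2.3185] p [ 0.5488 -0.2494  0.0693] ang 1.7663 tilt [ 0.0033  0.001  -1.    ] F [-5.0881  1.4764  2.493 ] T [0.3075 0.7456 0.0711] op 0.0108
(228, 245) [ 0.554  -0.2932  0.0574]
(230, 262) [ 0.5629 -0.2912  0.0575]
(408, 262) [ 0.5461 -0.2045  0.0576]
(410, 240) [ 0.5342 -0.2069  0.0577]
(225, 140) [ 0.5031 -0.3004  0.0576]
(440, 150) [ 0.4892 -0.2058  0.0576]
(360, 60) [ 0.4589 -0.2485  0.0481]
(425, 340) [ 0.534  -0.2213  0.1294]
(300, 75) [ 0.47   -0.2732  0.048 ]
```

View pics/w8.png

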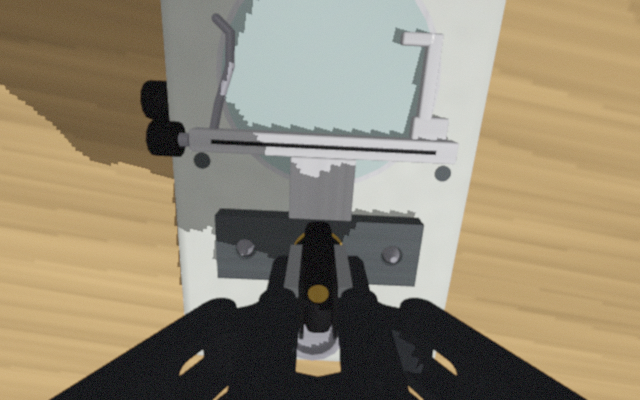

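View pics/s8z.png

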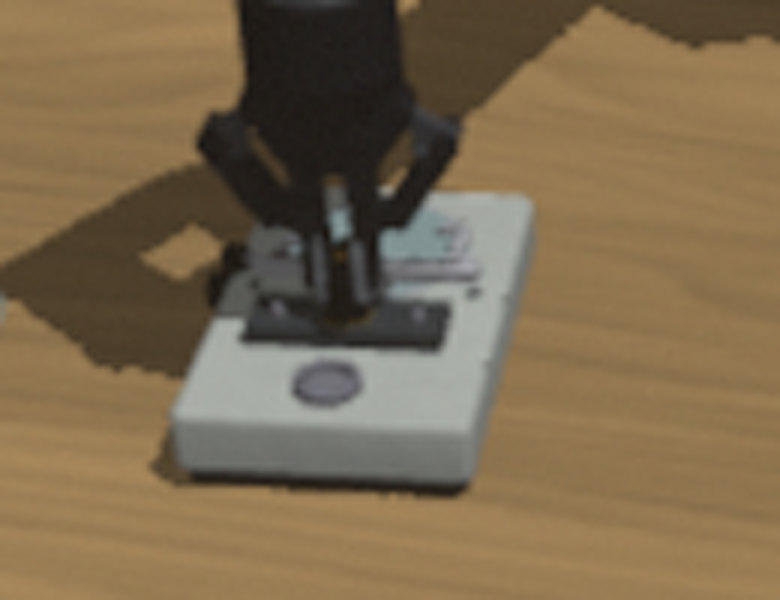

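Call:
step_arm:
  targets: [0,0,0,0.04,0,0,0,0.12,0,0,0,0.22,0,0,0,0.32,0,0,0,0.42,0,0,0,0.52,0,0,0,0.6,0,0,0,0.6]

```text
t: 11.63
tool_pos: [0.5489, -0.2493, 0.0693]
tool_rot: [2.622, 1.728, 0.006]
contact_force: [-3.5, 2.6, -1.1]
opening: 0.0108
```

Run:
```python
from st import *
o,R=st()
p=snap("wrist","w9")
```

```text
t 11.63 q [-0.551   0.1507  1.7919  0.0029  1.1963 -1.7173] p [ 0.5489 -0.2493  0.0693] ang 1.1652 tilt [ 0.0037  0.0009 -1.    ] F [-3.5305  2.5651 -1.12  ] T [0.2211 0.371  0.0074] op 0.0108
```

View pics/w9.png

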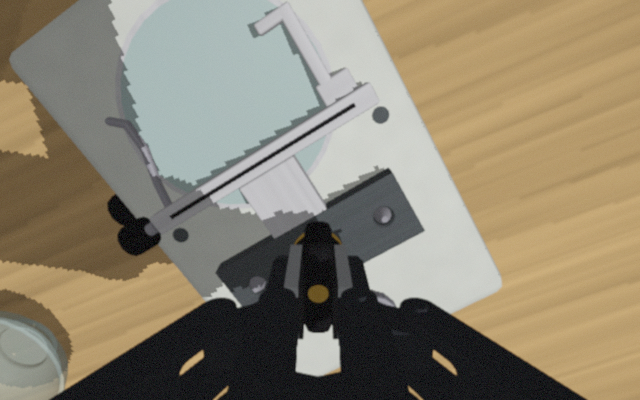

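Call:
step_arm:
  targets: [0,0,0.0005,0.04,0,0,0.0005,0.12,0,0,0.0005,0.24,0,0,0.0005,0.36,0,0,0.0005,0.48,0,0,0.0005,0.6,0,0,0.0005,0.72,0,0,0.0005,0.84,0,0,0.0005,0.96,0,0,0.0005,1.08,0,0,0.0005,1.2,0,0,0.0005,1.3]

```text
t: 12.68
tool_pos: [0.5494, -0.249, 0.0694]
tool_rot: [-3.133, 0.212, -0.007]
contact_force: [-2.1, 2.7, -0.1]
opening: 0.0108
```

Run:
```python
from st import *
o,R=st()
```

```text
t 12.68 q [-0.5505  0.1509  1.7916  0.0039  1.1957 -0.417 ] p [ 0.5494 -0.249   0.0694] ang -0.1349 tilt [ 0.0048  0.0013 -1.    ] F [-2.0972  2.7488 -0.089 ] T [0.2945 0.3066 0.1173] op 0.0108
```

Call:
step_arm:
  targets: [0,0,0.0005,0.04,0,0,0.0005,0.12,0,0,0.0005,0.24,0,0,0.0005,0.36,0,0,0.0005,0.48,0,0,0.0005,0.6,0,0,0.0005,0.72,0,0,0.0005,0.84,0,0,0.0005,0.96,0,0,0.0005,1.06,0,0,0.0005,1.13,0,0,0.0005,1.15]

```text
t: 13.68
tool_pos: [0.5498, -0.2494, 0.0694]
tool_rot: [-2.512, 1.88, -0.007]
contact_force: [-2.6, 1.1, 0.3]
opening: 0.0109
```

Run:
```python
from st import *
o,R=st()
```

```text
t 13.68 q [-0.5506  0.1512  1.7911  0.0035  1.1947  0.7328] p [ 0.5498 -0.2494  0.0694] ang -1.2847 tilt [ 0.0056  0.0004 -1.    ] F [-2.6167  1.1218  0.2765] T [-0.0555  0.4359  0.1243] op 0.0109
```

Call:
step_arm:
  targets: [0,0,0.0005,0.04,0,0,0.0005,0.08,0,0,0.0005,0.11,0,0,0.0005,0.13,0,0,0.0005,0.13]

```text
t: 14.1
tool_pos: [0.5499, -0.2495, 0.0694]
tool_rot: [-2.386, 2.037, -0.006]
contact_force: [-2.6, 1.6, 3.1]
opening: 0.011
```

Run:
```python
from st import *
o,R=st()
```

```text
t 14.1 q [-0.5505  0.1515  1.7909  0.0034  1.1945  0.8616] p [ 0.5499 -0.2495  0.0694] ang -1.4134 tilt [ 0.0056  0.0003 -1.    ] F [-2.5737  1.6402  3.0931] T [ 0.1759  0.7713 -0.0438] op 0.011
```

Call:
step_arm:
  targets: [0,0,0.0003,0.02,0,0,0.0003,0.04,0,0,0.0003,0.04]

```text
t: 14.35
tool_pos: [0.5497, -0.2496, 0.0694]
tool_rot: [-2.346, 2.085, -0.006]
contact_force: [-4.5, 1.6, 3.5]
opening: 0.0108
```

Run:
```python
from st import *
o,R=st()
```

```text
t 14.35 q [-0.5506  0.1515  1.7909  0.0028  1.1949  0.9016] p [ 0.5497 -0.2496  0.0694] ang -1.4532 tilt [ 0.0049 -0.     -1.    ] F [-4.4848  1.5591  3.4876] T [0.144  0.9787 0.1793] op 0.0108
```

Call:
step_arm:
  targets: [0,0,0,0.02,0,0,0,0.03,0,0,0,0.03]

```text
t: 14.6
tool_pos: [0.5494, -0.2497, 0.0693]
tool_rot: [-2.316, 2.119, -0.005]
contact_force: [-5.1, 1.2, 1.8]
opening: 0.0109
```

Run:
```python
from st import *
o,R=st()
p=snap("wrist","w10")
o,R=st()
a=p["color"][170:330,200:440];cv2.imwrite("pics/w10z.png",cv2.resize(a,None,fx=3.3,fy=3.3,interpolation=cv2.INTER_CUBIC)[...,::-1])
```

```text
t 14.6 q [-0.5506  0.1514  1.791   0.0017  1.1956  0.9307] p [ 0.5494 -0.2497  0.0693] ang -1.4819 tilt [ 0.0038 -0.0004 -1.    ] F [-5.0567  1.1789  1.7613] T [0.1343 1.0172 0.6148] op 0.0109
t 14.65 q [-0.5506  0.1515  1.791   0.0018  1.1956  0.9305] p [ 0.5494 -0.2497  0.0693] ang -1.4817 tilt [ 0.0039 -0.0004 -1.    ] F [-4.9797  1.0047  2.5029] T [0.1171 1.0456 0.61  ] op 0.0107
```

View pics/w10.png

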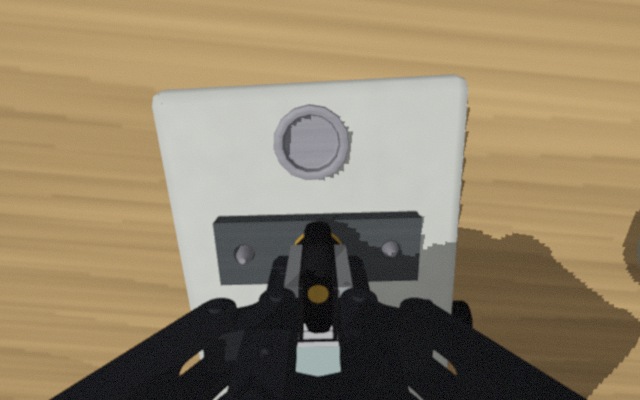

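View pics/w10z.png

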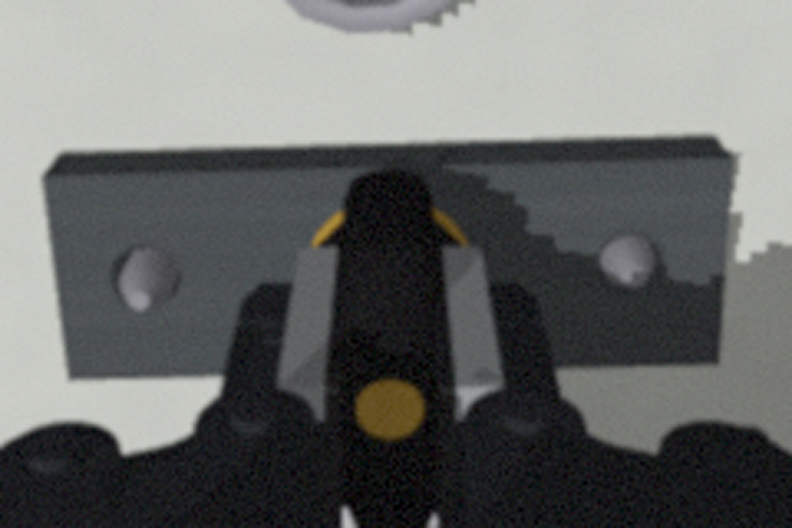

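Call:
step_arm:
  targets: [0,0,0.0003,0.005,0,0,0.0003,0.005,0,0,0.0003,0.005,0,0,0.0003,0.005,0,0,0.0003,0.005]

```text
t: 15.07
tool_pos: [0.5494, -0.2497, 0.0693]
tool_rot: [-2.313, 2.123, -0.005]
contact_force: [-5.8, 1.9, 5.6]
opening: 0.011
```

Run:
```python
from st import *
o,R=st()
p=pickle.load(open("pics/w10.pkl","rb"))
C=cloud(p)
for uv in [(230,240),(400,235),(225,270),(410,270)]: print(np.median(C[uv[1]-3:uv[1]+4,uv[0]-3:uv[0]+4].reshape(-1,3),0))
```

```text
t 15.07 q [-0.5504  0.1516  1.7909  0.0014  1.1956  0.9344] p [ 0.5494 -0.2497  0.0693] ang -1.4854 tilt [ 0.0036 -0.0007 -1.    ] F [-5.8488  1.8622  5.5908] T [0.2895 0.9764 0.7438] op 0.011
[ 0.5514 -0.207   0.0575]
[ 0.5615 -0.2886  0.0577]
[ 0.5349 -0.2046  0.0574]
[ 0.543  -0.2967  0.0574]
```

Firm stop felt (0.74 N·m) and the plate is still flush (57.5 mm). Now I back off about 1.60 rad anticlockwise.

Call:
step_arm:
  targets: [0,0,0,-0.03,0,0,0,-0.08,0,0,0,-0.16,0,0,0,-0.26,0,0,0,-0.36,0,0,0,-0.46,0,0,0,-0.56,0,0,0,-0.66,0,0,0,-0.74,0,0,0,-0.79,0,0,0,-0.8]

```text
t: 15.98
tool_pos: [0.5497, -0.2493, 0.0693]
tool_rot: [-2.957, 1.055, -0.006]
contact_force: [-3.7, 2.8, 2.5]
opening: 0.0109
```

Run:
```python
from st import *
o,R=st()
```

```text
t 15.98 q [-0.5502  0.1516  1.7909  0.0027  1.1955  0.1342] p [ 0.5497 -0.2493  0.0693] ang -0.6854 tilt [ 0.0043  0.0003 -1.    ] F [-3.655   2.7918  2.4919] T [ 0.4377  0.667  -0.0102] op 0.0109
```

Call:
step_arm:
  targets: [0,0,0.0002,-0.04,0,0,0.0002,-0.1,0,0,0.0002,-0.2,0,0,0.0002,-0.3,0,0,0.0002,-0.4,0,0,0.0002,-0.5,0,0,0.0002,-0.6,0,0,0.0002,-0.69,0,0,0.0002,-0.76,0,0,0.0002,-0.79,0,0,0.0002,-0.8,0,0,0.0002,-0.8]

```text
t: 16.98
tool_pos: [0.5494, -0.2491, 0.0693]
tool_rot: [-3.136, -0.178, -0.006]
contact_force: [-5.3, 3.0, 3.1]
opening: 0.0108
```

Run:
```python
from st import *
o,R=st()
p=snap("wrist","w11"); t=snap("top","t11")
C=cloud(p)
a=t["color"][190:300,350:460];cv2.imwrite("pics/t11z.png",cv2.resize(a,None,fx=5,fy=5,interpolation=cv2.INTER_CUBIC)[...,::-1])
```

```text
t 16.98 q [-0.5502  0.1515  1.7911  0.0027  1.1963 -0.6644] p [ 0.5494 -0.2491  0.0693] ang 0.1131 tilt [ 0.0036  0.0007 -1.    ] F [-5.3012  2.9988  3.1028] T [0.2856 1.05   0.0226] op 0.0108
```

View pics/w11.png

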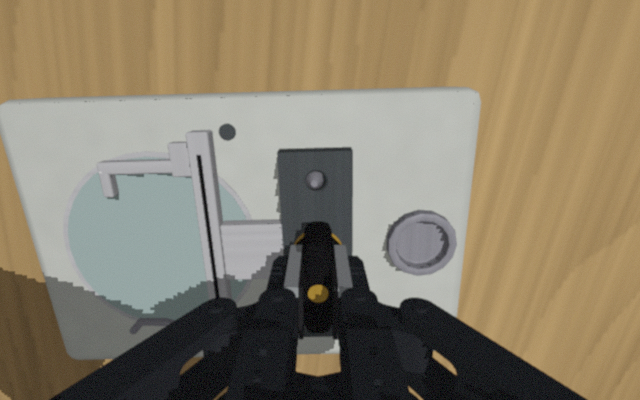

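View pics/t11z.png

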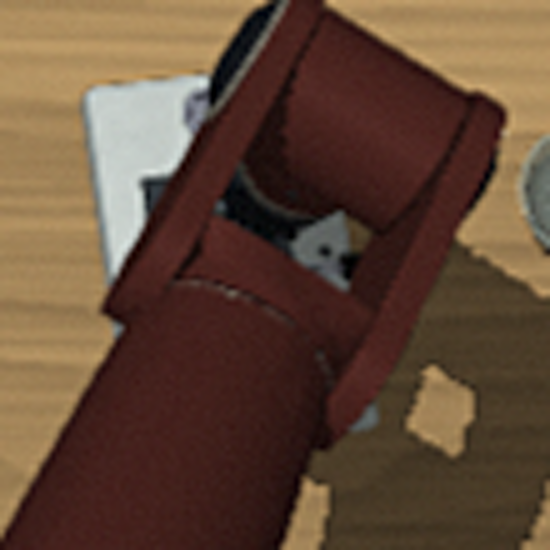

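Run:
```python
from st import *
p=pickle.load(open("pics/w11.pkl","rb"));C=cloud(p)
for uv in [(292,165),(340,165),(292,215),(205,250),(140,165)]: print(np.median(C[uv[1]-2:uv[1]+3,uv[0]-2:uv[0]+3].reshape(-1,3),0))
A=C[118:122,0:1]
m=imaging.get_image("top"); 
o,R=st(); print("dq",o["dq"])
for k,u0 in [("dish_c",0),("slide_box_c",0),("dropper_c",0)]: print(k,[ (np.array(r["uv"]),round(r["score"],2)) for r in imaging.mark_of(k,m)[:1]])
print(ticket.finish_job())
```

```text
[ 0.5329 -0.2078  0.0577]
[ 0.5545 -0.2054  0.0576]
[ 0.5351 -0.2319  0.0576]
[ 0.4944 -0.2549  0.0575]
[ 0.4632 -0.2163  0.0546]
t 17.13 q [-0.5502  0.1516  1.7911  0.0026  1.1963 -0.6641] p [ 0.5494 -0.2491  0.0693] ang 0.1129 tilt [ 0.0036  0.0007 -1.    ] F [-5.3644  1.8119  3.5012] T [0.311  0.9863 0.0512] op 0.0104
dq [ 0.0006  0.0008  0.0011 -0.0004  0.0013  0.0001]
dish_c [(array([465.7, 229.5]), 0.62)]
slide_box_c [(array([165.1, 270.2]), 0.95)]
dropper_c [(array([304.8, 155.4]), 0.65)]
the job is handed in; nothing more can be done
None
```

I fitted the slide guide over both pins and ran the thumbscrew down to its stop. I then backed it off a quarter turn and handed the job in at t ≈ 17 s with the gripper still holding the wing. No verdict was reported.

- **Guide seating:** The guide went down over the pins with only a few newtons of contact. Its plate top reads 57.5 mm at several points both seated and at the end, against 58 mm ideal, so it lies flat. The pins show through the holes, and the holder is over the glass.
- **Thumbscrew seating:** I turned it about 3.2 rad clockwise. The torque rose to about 0.74 N·m at the expected angle and the wing stood square across the plate, so I took it as seated.
- **Back-off:** The tool turned back 1.60 rad. Allowing for flex at the stop, I put the screw at about 1.55–1.6 rad; there is no direct joint reading. The final picture shows the wing along the plate's long axis.
- **Grip:** The fingers hold the 12 mm wing with 60 N set. The arm was still at hand-in, pressing down with about 7 N and with about 5 N of sideways force against the pins.
- **Bystanders:** The dish, slide box and dropper marks in the top view moved only 2–4 px, which is about the detector's scatter. The arm never went near them.

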